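Set a covered pot to simmer on an induction hob

TASK

With the fingertips only, push the covered pot along the glass until it is centred on the hob's ring, then push the wing of the dial round clockwise, click by click, to level six (the sixth dot, counted from the smallest) and not past it, and then press the round start key fully down and let go. Grasp and lift nothing: the pot is only pushed and the wing is not pinched; leave the things round the hob where they are.

Things in the scene. Friction and masses are not known exactly. Their poses are not given: they have to be found in the camera images.
- hob: Table-top induction hob, fixed; steel case 340 mm deep (x), 300 wide (y). Origin: centre of its underside, on the table; x to its back, y to its left. Its front 85 mm is a level control strip 60 above the origin: display window left, dial in the middle, start key right. The rest is black glass, top face 63 above the origin.
- zone (a point): Centre of the cooking zone on the glass's top face, at (45, 0, 63) mm in the hob's frame. A thin white ring of radius 77 mm with four short ticks marks it on the black glass.
- pot: Low steel pot with lid, loose on the glass, 0.5 to 0.95 kg. Origin: centre of underside, z up. Wall radius 70 mm, 50 high; lid rim radius 72.5 to 56 high, lid to 62, lid knob to 80. Ear handles along its +x and -x (within 0.35 rad of the hob's x), out to 100, 59 wide, 34 to 46 high. Starts 45 to 85 left (hob +y) of the ring's centre, up to 25 nearer or farther. Slides when its wall is pushed.
- dial (a joint): Angle of the dial, rad, growing clockwise from above: 0 at level one, 0.5236 (30 degrees) a click, eight levels, level six at 2.618, end stops beyond one and eight. Starts at level one, two or three. A sprung ball holds it in each notch; once over the crest halfway (some 4 N at the wing's end) it snaps on into the next notch by itself.
- dial_axis (a point): On the dial's vertical axis at half the wing's height: (-130, 0, 78) mm in the hob's frame. Skirt of radius 31 up to 69 above the hob's origin; across it a straight wing through the axis, 60 long, 12 thick, from 69 to 90. Eight black dots lie round it at radius 37.5, growing clockwise, 30 degrees apart; the smallest, level one, at 105 degrees left of the hob's +x.
- dial_pointer (a point): Tip of the wing's pointer end, 30 mm from the axis at half the wing's height; a white line on the wing's top runs out to this end. It points at the dot of the present level.
- start_key (a joint): Travel of the start key, m: 0 up, 0.005 fully down (5 N); it springs back up when let go.
- start_key_top (a point): Centre of the top of the start key, a round grey push key of radius 12 mm in a dark collar, right of the dial on the control strip at (-130, -100) mm in the hob's frame. Pressed straight down.
- espresso_cup: Bystander, loose on the table, to be left alone: white espresso cup with one handle, 62x88x50 mm, right of the hob's control strip. Origin: centre of its underside.
- measuring_cup: Bystander, loose on the table, to be left alone: metal measuring cup with a flat handle, 66x145x46 mm, right of the hob. Origin: centre of its underside.
- oven_timer: Bystander, loose on the table, to be left alone: round wind-up timer with a white head, 69x68x58 mm, left of the hob's front. Origin: centre of its underside.
- nozzle_1: Bystander, loose on the table, to be left alone: metal piping nozzle, cone 35x35x40 mm, left of the hob. Origin: centre of its underside.
- nozzle_3: Bystander, loose on the table, to be left alone: metal piping nozzle, cone 38x38x40 mm, left of the hob. Origin: centre of its underside.
- cutter_small: Bystander, loose on the table, to be left alone: round metal pastry cutter, 49x49x28 mm, right of the hob. Origin: centre of its underside.

How it is judged:
On the way, in this order (a step that is already met when the one before it is completed fails the run):
1. the pot stands centred on the ring (horizontal distance between pot and zone below 0.015 m and linear speed of pot below 0.02 m/s), for 0.2 s.
2. the dial rests in the notch of level six (value of joint dial between 2.468 and 2.768 rad and horizontal distance between pot and zone below 0.015 m and velocity of joint dial between -0.3 and 0.3 rad/s), for 0.2 s.
3. the start key is pressed fully down (value of joint start_key above 0.004 m and value of joint dial between 2.468 and 2.768 rad), for 0.05 s.
At the end, for the whole second after the job is handed in: The pot stands flat and still on the glass with its centre within 15 mm of the ring's centre, the dial rests at level six (within 0.15 rad), and the start key has been pressed at least 4 mm down after that and is up again (all of step 1 and value of joint dial between 2.468 and 2.768 rad and value of joint start_key below 0.001 m and z of pot in the frame of hob below 0.066 m and angle between pot's own z axis and vertical below 0.05 rad); the robot touches nothing.
It fails at once if the pot is lifted more than 6 mm off the glass or tipped (z of pot in the frame of hob above 0.069 m or angle between pot's own z axis and vertical above 0.12 rad).
It fails at once if the dial is turned past level six, over the crest towards seven (value of joint dial above 2.906 rad).
It fails at once if the dial's wing is pinched: fingers press on both of its sides at once (contact force between the fingers and dial_c2 above 1.5 N and contact force between the fingers and dial_c3 above 1.5 N).
It fails at once if the start key is pressed before the dial is at level six (value of joint start_key above 0.003 m and value of joint dial below 2.468 rad).
It fails at once if one of the things round the hob is moved more than 20 mm (distance of any of espresso_cup, measuring_cup, oven_timer, nozzle_1, nozzle_3, cutter_small from where it was at the start of the episode above 0.02 m).
It also fails if it takes over 61 s, if anything falls off the work surface, if the arm or the gripper's body presses on something with over 40 N, if the wrist force passes 120 N, or if a joint passes its speed limit or range.

ROBOT

A 6-joint arm with a two-finger parallel gripper is mounted at the origin on a cart in front of the work surface, level with it; the furniture and walls round the work are solid. World frame = base frame: x ahead of the robot, y to its left, z up, the work surface at z = 0. Lengths are in m, angles in rad, forces in N, time in s.
With the tool pointing down it reaches from about 0.375 to 0.9 m from the base axis. Payload 3.1 kg.
Tool frame: the origin (TCP) lies midway between the tips of the shut fingers; the grasp point (between the pads) lies 19 mm behind it; z points along the fingers, y is the line along which they close (so a half turn about z gives the same grasp; the last joint's range is limited). The gripper opens to 85 mm and grips with 20 to 120 N. Pads are 22 mm wide; open, the fingers measure 114 mm over their backs; the gripper's body (76 mm by 85 mm) begins 54 mm behind the grasp point. The pads swing forward as they close: fully open they stand 13 mm farther back than shut.
Start: joints at [-0.178, 0.527, 1.433, -0, 1.181, -0.178], TCP at [0.625, 0, 0.231] pointing down, gripper open.
Joint ranges: [-3.08, 3.08], [-0.75, 2.2], [0.22, 2.44], [-1.43, 4.57], [0, 2.65], [-2.85, 2.85]. Speed limits (rad/s): [2.79, 2.79, 3.14, 3.14, 3.14, 3.14].

INTERFACE

Orientations are given as a unit quaternion [x, y, z, w].
In Python, from station import manip gives the robot as it stands.
- The arm moves only by the tool step_arm, never from a script. Its argument "targets" is text: rows parted by semicolons, each of 4 numbers parted by spaces: the shift along the tool's x, y, z in mm, then the turn about the tool's z in degrees. A call has 1 to 12 rows; each row is the pose to reach, as a shift and turn from the pose commanded when the call began, along the tool's axes at that moment; what a row does not reach only later rows make up. A row lasts 1/10 s, in which the tool goes at most 50 mm and 8.59 degrees, less where a joint would pass 70% of its speed; a pose out of reach is approached as far as the arm can. A call with a gripper value outside its range is refused whole. "gripper" is the closure, from 0 (fully open) to 1 (shut), set as the call begins (left out, the last holds). The fingers move at their own pace and stop on an object; "squeeze" is the grip in N (left out, the last holds). Time passes only in rows, so rows that repeat a pose let the fingers close. It gives the time, the measured TCP pose, the force, the opening and the grip force at its end, in the units of the state.
- manip.sense(): the state, without advancing time (a new reading comes with each control period).
- manip.snapshot(name): name is "scene" or "side" or "wrist"; returns the picture (400x640x3 uint8, red, green, blue); there is no depth.
- manip.get_calibration(name): a dict with "fov_y" (degrees; the focal length in pixels is half the picture's height over the tangent of half this angle, whatever the lens; pixels are square), "cx", "cy" (the principal point, pixels), "extrinsics" (4x4, takes a point from camera to world coordinates); the wrist camera has in their place "tool_from_camera" (4x4, takes a point from camera to tool coordinates, whose origin is the TCP and whose axes are the flange's). Camera axes: x right, y down, z forward; pixel columns grow to the right and rows downward; lengths in m; the calibration is good to about 2 mm. A picture is of the moment at which its call begins: read the wrist's pose just before it. get_calibration takes no time and is no camera call.
- manip.sign_off(): hands the job in; it is judged then, once.
Trained networks look in the newest picture that a camera, given by its name, has taken for a name from the list of things; names that differ only in an ending like _2 or _b are one class to them, and where a whole thing is asked for, a point or a joint stands for the part that bears it (a point fixed in the world has none). Each returns a list of dicts, best first, with "p" (0 to 1); they miss things now and then, are a little off and sometimes report something else, mostly with a low value. They report only what shows in the picture. A call takes as long as a camera call.
- manip.recognise(camera, query): "position" ([column, row] in pixels, amid what is visible of it).
- manip.masks_of(camera, query): "pixels" (400x640 bool, what is visible of it) and "position" ([column, row] in pixels, amid what is visible of it).
- manip.mark_of(camera, query): "position" ([column, row] in pixels: a listed point, or the origin of a listed thing).
The state is a dict: "t": time; "q": joint angles; "qd": joint speeds; "tau": joint torques, N m; "tcp_pos": TCP position; "tool_rot": TCP orientation; "force": force on the tool from outside, world axes, zero at the start; "ft_torque": the same for the moment, N m; "finger_gap": opening from 0.0 (shut) to 1.0 (fully open); "gripper_force": force on a finger pad.
Only numpy, scipy, OpenCV 4.12 (cv2) and the standard library are available. Lean on these libraries where they do the work, as an engineer would, in place of code of your own. Each camera call takes 0.05 s, during which the arm holds its last target. There are 200 camera calls.

## Working session

There is one attempt and no reset: what is moved stays moved. The work goes in short steps, Python scripts to look and compute and a tool call to move; the robot and the scene stay as the last step left them, time stands still between calls to the robot, and variables do not carry over. Pictures are saved under pics/ and viewed, at most 10 in all, crops included, and the job is handed in when it is done.

Besides the shell and the picture viewer there is one more tool, called after "Emit:" as a command line: name --argument value ..., lists and objects as JSON in quotes. step_arm: Moves the arm, as the interface text tells. Its arguments: {"type":"object","properties":{"targets":{"type":"string"},"gripper":{"type":"number"},"squeeze":{"type":"number"}},"required":["targets"]}

```bash
ls; mkdir -p pics; cat > h.py <<'E'
import numpy as np, cv2
from station import manip
from scipy.spatial.transform import Rotation as R
def cam(n,s=None):
    c=manip.get_calibration(n); f=200/np.tan(np.radians(c['fov_y']/2))
    if 'extrinsics' in c: T=np.array(c['extrinsics'])
    else:
        W=np.eye(4); W[:3,:3]=R.from_quat(s['tool_rot']).as_matrix(); W[:3,3]=s['tcp_pos']; T=W@np.array(c['tool_from_camera'])
    return f,c['cx'],c['cy'],T
def onplane(n,px,z,s=None):
    f,cx,cy,T=cam(n,s); d=T[:3,:3]@np.array([(px[0]-cx)/f,(px[1]-cy)/f,1]); o=T[:3,3]
    return o+d*(z-o[2])/d[2]
def save(img,name): cv2.imwrite('pics/'+name,img[:,:,::-1])
E
python3 - <<'E'
from h import *
s=manip.sense(); print(s)
for n in ['scene','side','wrist']:
    im=manip.snapshot(n); save(im,n+'0.png')
    f,cx,cy,T=cam(n,s); print(n,f,cx,cy,T.round(3).tolist())
    for q,z in [('zone',.063),('pot',.063),('dial_axis',.078),('dial_pointer',.078),('start_key_top',.063),('hob',0)]:
        r=manip.mark_of(n,q)
        if r: print(n,q,round(r[0]['p'],2),np.round(r[0]['position']),onplane(n,r[0]['position'],z,s).round(4))
E
```

```text
pics
{'t': 0.0, 'q': array([-1.78519378e-01,  5.28483749e-01,  1.43392678e+00, -1.41087095e-05,
        1.18134861e+00, -1.78498781e-01]), 'qd': array([ 0.00055651, -0.00069109,  0.00051068, -0.00089791,  0.00170205,
       -0.00085185]), 'tau': array([ 2.50220628e-04, -4.42344439e+01, -1.78024775e+01, -2.06930472e-04,
        8.36740597e-03,  2.24214921e-05]), 'tcp_pos': array([6.24284093e-01, 1.42595892e-04, 2.30315006e-01]), 'tool_rot': array([ 7.07111750e-01,  7.07100983e-01, -6.23148380e-04, -8.86084592e-04]), 'force': array([-0.55087067,  0.08756787,  0.55984756]), 'ft_torque': array([-0.01995023,  0.04741581, -0.05259443]), 'gripper_force': 0.0, 'finger_gap': 0.9965464683453549}
scene 442.5619733963535 318.0764442419751 196.64394920238277 [[0.551, -0.416, 0.724, -0.123], [-0.834, -0.257, 0.488, -0.416], [-0.016, -0.872, -0.489, 0.524], [0.0, 0.0, 0.0, 1.0]]
scene zone 0.92 [376. 199.] [ 0.6149 -0.0647  0.063 ]
scene pot 0.88 [363. 191.] [ 0.6319 -0.0243  0.063 ]
scene dial_axis 0.58 [320. 234.] [ 0.4246 -0.0489  0.078 ]
scene dial_pointer 0.82 [311. 225.] [ 0.4411 -0.0182  0.0
[... 351 characters left out ...]
 ]
side pot 0.96 [291. 197.] [ 0.6378 -0.0261  0.063 ]
side dial_axis 0.91 [377. 198.] [ 0.4355 -0.0429  0.078 ]
side dial_pointer 0.78 [373. 201.] [ 0.4408 -0.0202  0.078 ]
side start_key_top 0.57 [386. 183.] [ 0.4269 -0.1733  0.063 ]
side hob 0.85 [325. 218.] [ 0.5602 -0.0617  0.    ]
wrist 342.0072012970853 322.17743809178273 200.72997091363433 [[1.0, 0.0, -0.003, 0.623], [-0.001, -0.958, -0.286, 0.074], [-0.003, 0.286, -0.958, 0.375], [0.0, 0.0, 0.0, 1.0]]
wrist pot 0.92 [330. 194.] [ 0.63   -0.0121  0.063 ]
wrist dial_axis 0.93 [111. 233.] [ 0.4255 -0.0457  0.078 ]
wrist dial_pointer 0.72 [120. 204.] [ 0.4388 -0.0176  0.078 ]
wrist start_key_top 0.7 [116. 331.] [ 0.4011 -0.1644  0.063 ]
```

View pics/wrist0.png

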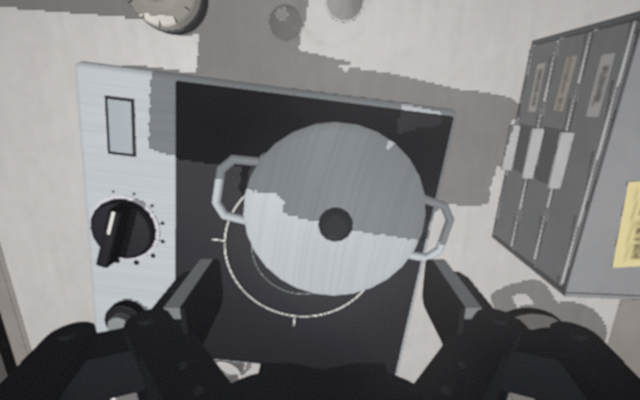

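View pics/scene0.png

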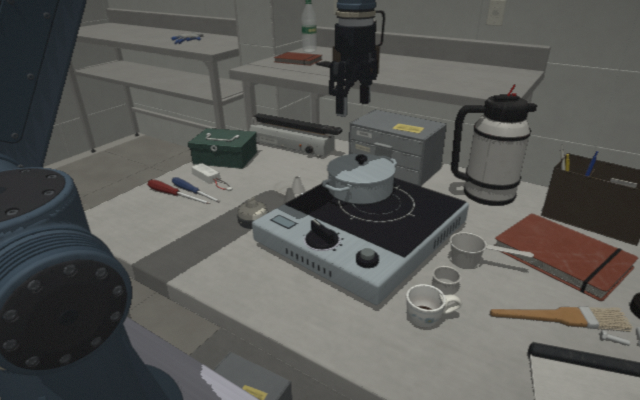

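View pics/side0.png

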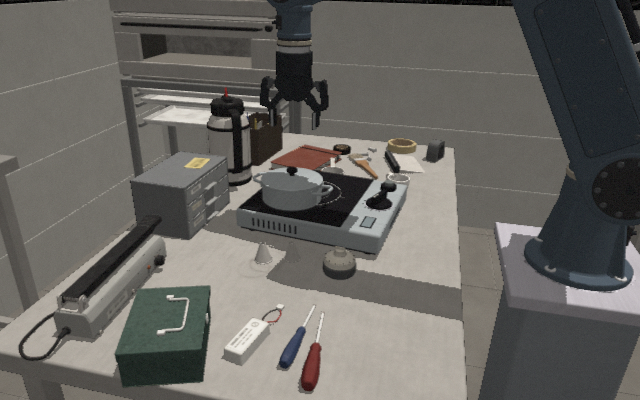

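```bash
cat > fit.py <<'E'
from h import *
from scipy.optimize import least_squares
s={'tool_rot':[7.07111750e-01,7.07100983e-01,-6.23148380e-04,-8.86084592e-04],'tcp_pos':[.624284,.000143,.230315]}
P=[('wrist',(80,63),(-170,150,60)),('wrist',(455,113),(170,150,62)),('wrist',(217,240),(-32,0,63)),('wrist',(294,322),(45,-77,63)),
('wrist',(111,233),(-130,0,78)),
('scene',(376,199),(45,0,63)),('scene',(320,234),(-130,0,78)),('scene',(362,238),(0,0,0)),
('side',(311,188),(45,0,63)),('side',(377,198),(-130,0,78)),('side',(325,218),(0,0,0)),
('scene',(254,227),(-170,150,60)),('scene',(378,281),(-170,-150,60)),('scene',(468,209),(170,-150,60))]
W=np.array([onplane(n,p,q[2]/1e3,s)[:2] for n,p,q in P]); H=np.array([q[:2] for _,_,q in P])/1e3
def res(v):
    c,t=np.cos(v[2]),np.sin(v[2]); return (H@np.array([[c,t],[-t,c]])+v[:2]-W).ravel()
r=least_squares(res,[.55,-.06,-.15],loss='soft_l1',f_scale=.004); v=r.x
print(v,np.degrees(v[2])); print((res(v).reshape(-1,2)*1e3).round(1).tolist())
def h2w(h): c,t=np.cos(v[2]),np.sin(v[2]); return np.array([[c,-t],[t,c]])@np.array(h)+v[:2]
def w2h(w): c,t=np.cos(v[2]),np.sin(v[2]); return np.array([[c,t],[-t,c]])@(np.array(w)[:2]-v[:2])
if __name__=='__main__':
    for n,h in [('zone',(.045,0)),('dial',(-.13,0)),('key',(-.13,-.1))]: print(n,h2w(h))
    for n,px,z in [('wrist',(335,224),.143),('scene',(363,191),.063),('side',(291,197),.063),('wrist',(330,194),.063),('side',(291,171),.143),('scene',(362,160),.143)]:
        w=onplane(n,px,z,s); print('pot',n,w.round(4),((w2h(w)-[.045,0])*1e3).round(1))
    for n,a in [('scene',(311,225)),('side',(373,201)),('wrist',(120,204))]:
        d=w2h(onplane(n,a,.078,s))-[-.13,0]; print('ptr',d,np.degrees(np.arctan2(d[1],d[0])))
    a,b=[w2h(onplane('wrist',p,.09,s)) for p in ((108,235),(113,212))]; d=b-a; print(np.degrees(np.arctan2(d[1],d[0])))
E
python3 fit.py
```

```text
[ 0.55672818 -0.06528291 -0.1344742 ] -7.704803983034735
[[-6.2, 2.5], [5.3, -1.3], [6.3, -1.8], [-1.4, 5.8], [2.5, -2.1], [-13.8, -6.3], [3.1, 1.4], [2.3, 1.6], [-3.0, 18.7], [-6.5, -6.4], [-3.3, -5.8], [8.7, 20.1], [-16.3, -5.2], [24.3, 2.1]]
zone [ 0.60132192 -0.07131602]
dial [ 0.42790183 -0.0478539 ]
key [ 0.4144949 -0.1469511]
pot wrist [ 0.6319 -0.0125  0.143 ] [22.4 62.4]
pot scene [ 0.6318 -0.0251  0.063 ] [24.  49.9]
pot side [ 0.6373 -0.0244  0.063 ] [29.4 51.3]
pot wrist [ 0.6298 -0.0122  0.063 ] [20.3 62.4]
pot side [0.6277 0.0082 0.143 ] [15.5 82.4]
pot scene [ 0.6174 -0.0275  0.143 ] [10.1 45.5]
ptr [0.00879483 0.03043922] 73.88436922980294
ptr [0.00986522 0.02706187] 69.97101441711108
ptr [0.0065934  0.03153287] 78.18983707091614
76.77107870567006
```

Emit:
step_arm --targets "30 20 0 8; 60 40 20 16; 81 54 60 24; 81 54 105 26; 81 54 145 26; 81 54 150 26; 81 54 150 26" --gripper 0.41

```text
t: 1.75
tcp_pos: [0.6783, 0.081, 0.0803]
tool_rot: [0.848, 0.53, -0.001, -0.001]
force: [-0.2, -0.5, 0.5]
finger_gap: 0.589
gripper_force: 0.0
```

```bash
python3 - <<'E'
from h import *
s=manip.sense(); im=manip.snapshot('wrist'); save(im,'w1.png'); print(s['tcp_pos'],s['tool_rot'],s['finger_gap'],s['t'])
E
```

```text
[0.67833833 0.08099608 0.08028261] [ 8.48053086e-01  5.29909570e-01 -1.11233415e-03 -7.57744428e-04] 0.5888820862624873 1.75
```

View pics/w1.png

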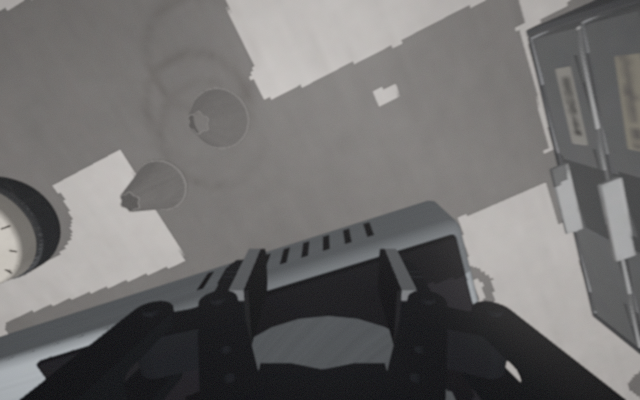

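Emit:
step_arm --targets "-10 0 0 0; -17 0 0 0; -23 0 0 0; -29 0 0 0; -35 0 0 0; -41 0 0 0; -47 0 0 0; -53 0 0 0; -59 0 0 0; -65 0 0 0; -71 0 0 0; -76 0 0 0"

```text
t: 3.0
tcp_pos: [0.6473, 0.0137, 0.0825]
tool_rot: [0.848, 0.53, 0.002, 0.0]
force: [2.1, 6.1, 3.4]
finger_gap: 0.59
gripper_force: 2.9
```

Emit:
step_arm --targets "-5 -1 0 0; -9 -2 0 0; -12 -2 0 0; -12 -2 0 0"

```text
t: 3.4
tcp_pos: [0.6401, 0.0031, 0.0825]
tool_rot: [0.848, 0.53, 0.002, 0.001]
force: [2.4, 3.8, 3.3]
finger_gap: 0.59
gripper_force: 2.2
```

```bash
python3 - <<'E'
from h import *
s=manip.sense(); print(s['tcp_pos'],s['force'])
for n in ['scene','side']:
    im=manip.snapshot(n); save(im,n+'2.png')
a=cv2.imread('pics/scene2.png')[120:300,230:480]; b=cv2.imread('pics/side2.png')[130:260,220:420]
a=cv2.resize(a,None,fx=3,fy=3); cv2.imwrite('pics/c2.png',a)
E
```

```text
[0.64014332 0.00313163 0.08248761] [2.40836064 3.83843159 3.26757946]
```

View pics/c2.png

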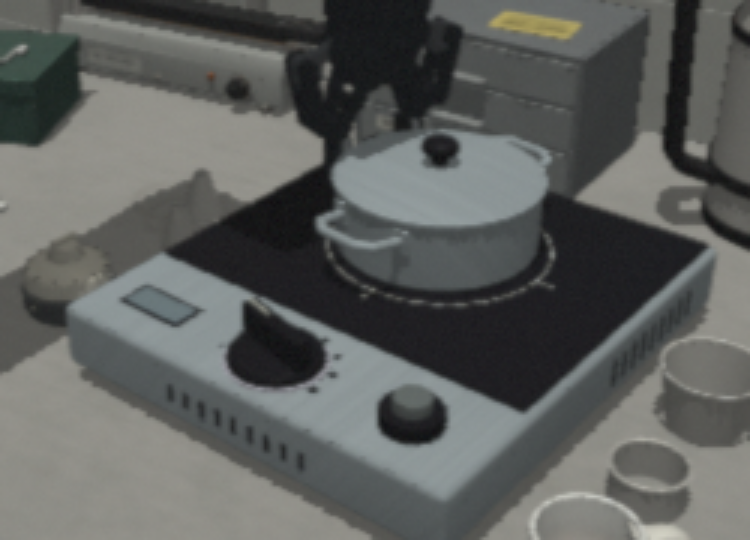

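Emit:
step_arm --targets "12 0 0 0; 28 0 0 0; 28 0 -40 0; 28 0 -85 0; 10 0 -130 -8; -25 -10 -170 -16; -55 -20 -210 -24; -80 -30 -230 -26; -80 -30 -230 -26; -80 -30 -230 -26" --gripper 1

```text
t: 4.5
tcp_pos: [0.5763, -0.0555, 0.3114]
tool_rot: [0.707, 0.707, -0.0, -0.0]
force: [0.6, 0.6, 0.1]
finger_gap: 0.005
gripper_force: 0.0
```

```bash
python3 - <<'E'
from h import *
s=manip.sense(); im=manip.snapshot('wrist'); save(im,'w3.png'); print(s['tcp_pos'].tolist(),s['tool_rot'].tolist(),s['finger_gap'],s['t'])
np.savez('w3.npz',p=s['tcp_pos'],r=s['tool_rot'])
cv2.imwrite('pics/w3c.png',cv2.resize(cv2.imread('pics/w3.png'),(800,500)))
for q,z in [('zone',.063),('pot',.063),('dial_axis',.078),('dial_pointer',.078),('start_key_top',.066)]:
        r=manip.mark_of('wrist',q)
        if r: print(q,round(r[0]['p'],2),np.round(r[0]['position']),onplane('wrist',r[0]['position'],z,s).round(4))
E
```

```text
[0.576333980322105, -0.055537732318456066, 0.31138013745248955] [0.7074575097815132, 0.7067558679429385, -1.9070640095324952e-05, -0.00012090605513612651] 0.004696651730743569 4.5
pot 0.91 [345. 172.] [ 0.6016 -0.0635  0.063 ]
dial_axis 0.71 [192. 160.] [ 0.4299 -0.0463  0.078 ]
dial_pointer 0.88 [198. 136.] [ 0.4392 -0.02    0.078 ]
start_key_top 0.64 [188. 244.] [ 0.4094 -0.1527  0.066 ]
```

View pics/w3c.png

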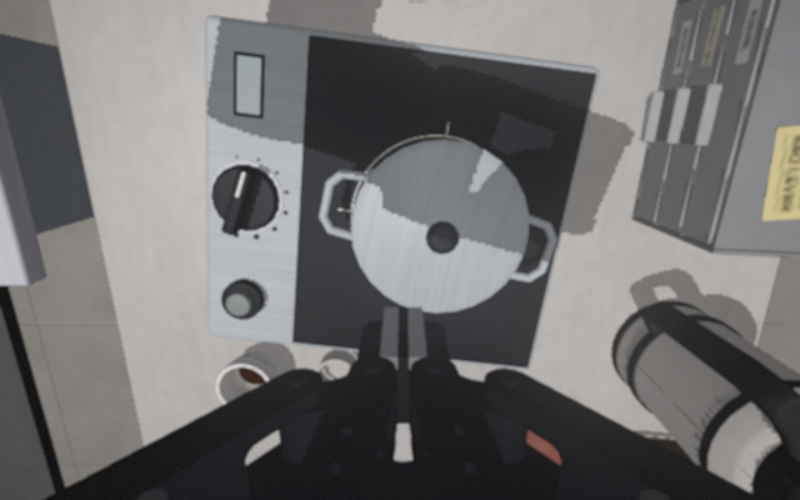

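```bash
cat > fit2.py <<'E'
from h import *
from scipy.optimize import least_squares
d=np.load('w3.npz'); s={'tool_rot':d['r'],'tcp_pos':d['p']}
P=[((208,16),(-170,150,60)),((597,70),(170,150,62)),((528,366),(170,-150,62)),((211,336),(-170,-150,60)),
((447,128),(45,77,63)),((345,210),(-32,0,63)),((246,196),(-130,0,72)),((309,36),(-85,149,63)),((294,342),(-85,-149,63))]
W=np.array([onplane('wrist',np.array(p)/1.25,q[2]/1e3,s)[:2] for p,q in P]); H=np.array([q[:2] for _,q in P])/1e3
def res(v):
    c,t=np.cos(v[2]),np.sin(v[2]); return (H@np.array([[c,t],[-t,c]])+v[:2]-W).ravel()
v=least_squares(res,[.55,-.06,-.15],loss='soft_l1',f_scale=.003).x
def h2w(h): c,t=np.cos(v[2]),np.sin(v[2]); return np.array([[c,-t],[t,c]])@np.array(h)+v[:2]
def w2h(w): c,t=np.cos(v[2]),np.sin(v[2]); return np.array([[c,t],[-t,c]])@(np.array(w)[:2]-v[:2])
if __name__=='__main__':
    print(v,np.degrees(v[2])); print((res(v).reshape(-1,2)*1e3).round(1).tolist())
    for n,h in [('zone',(.045,0)),('dial',(-.13,0)),('key',(-.13,-.1))]: print(n,h2w(h).round(4))
    for px,z in [((442,237),.143),((440,224.5),.117)]:
        w=onplane('wrist',np.array(px)/1.25,z,s); print('pot',w.round(4),((w2h(w)-[.045,0])*1e3).round(1))
    w=onplane('wrist',np.array((238,304))/1.25,.068,s); print('key',w)
    # lid rim outline
    for px in [(351,224),(529,224),(440,136),(440,313)]: print(onplane('wrist',np.array(px)/1.25,.117,s).round(4))
E
python3 fit2.py
```

```text
[ 0.56137358 -0.06128259 -0.11674744] -6.689135720161476
[[-3.4, 3.4], [7.1, 6.2], [7.5, -5.4], [-2.5, 0.1], [1.1, -4.5], [8.7, 1.3], [-1.1, -2.0], [-2.6, 8.3], [-3.6, -3.5]]
zone [ 0.6061 -0.0665]
dial [ 0.4323 -0.0461]
key [ 0.4206 -0.1455]
pot [ 0.6045 -0.0639  0.143 ] [-1.9  2.4]
pot [ 0.605  -0.0603  0.117 ] [-1.8  6.1]
key [ 0.41263068 -0.15146025  0.068     ]
[ 0.5328 -0.0598  0.117 ]
[ 0.6772 -0.06    0.117 ]
[0.6034 0.0091 0.117 ]
[ 0.6068 -0.1386  0.117 ]
```

```bash
python3 - <<'E'
from h import *
for n in ['wrist','scene']: print({k:(v if k!='extrinsics' else 0) for k,v in manip.get_calibration(n).items()})
E
```

```text
{'fov_y': 60.63674095670915, 'cx': 322.17743809178273, 'cy': 200.72997091363433, 'tool_from_camera': array([[-8.21549448e-04, -9.58247127e-01, -2.85940149e-01,
         7.39211032e-02],
       [ 9.99999190e-01, -5.09170235e-04, -1.16681015e-03,
        -1.11768805e-03],
       [ 9.72500262e-04, -2.85940876e-01,  9.58246769e-01,
        -1.44226074e-01],
       [ 0.00000000e+00,  0.00000000e+00,  0.00000000e+00,
         1.00000000e+00]])}
{'fov_y': 48.6377638819932, 'cx': 318.0764442419751, 'cy': 196.64394920238277, 'extrinsics': 0}
```

```bash
cat > fit3.py <<'E'
from h import *
from scipy.optimize import least_squares
d=np.load('w3.npz'); sB={'tool_rot':d['r'],'tcp_pos':d['p']}
sA={'tool_rot':[7.07111750e-01,7.07100983e-01,-6.23148380e-04,-8.86084592e-04],'tcp_pos':[.624284,.000143,.230315]}
k=1.25
P=[(sB,(208/k,16/k),(-170,150,60)),(sB,(597/k,70/k),(170,150,62)),(sB,(528/k,366/k),(170,-150,62)),(sB,(211/k,336/k),(-170,-150,60)),
(sB,(447/k,129/k),(45,80,63)),(sB,(345/k,210/k),(-35,0,63)),(sB,(246/k,197/k),(-130,0,69)),(sB,(309/k,36/k),(-85,149,63)),(sB,(294/k,342/k),(-85,-149,63)),
(sA,(80,63),(-170,150,60)),(sA,(455,113),(170,150,62)),(sA,(217,240),(-35,0,63)),(sA,(294,322),(45,-80,63)),(sA,(123,230),(-130,0,69)),(sA,(177,82),(-85,149,63))]
def proj(s,w,k1):
    f,cx,cy,T=cam('wrist',s); c=np.linalg.inv(T)@np.r_[w,1]; u=c[:2]/c[2]; u=u*(1+k1*(u@u)); return u*f+[cx,cy]
def h2w(v,h): c,t=np.cos(v[2]),np.sin(v[2]); return np.array([[c,-t],[t,c]])@np.array(h)+v[:2]
def res(v): return np.ravel([proj(s,np.r_[h2w(v,np.array(q[:2])/1e3),q[2]/1e3],v[3])-p for s,p,q in P])
v=least_squares(res,[.55,-.06,-.15,0],loss='soft_l1',f_scale=2).x
def loc(s,px,z): return least_squares(lambda w:proj(s,[w[0],w[1],z],v[3])-px,[.55,-.06]).x
def w2h(w): c,t=np.cos(v[2]),np.sin(v[2]); return np.array([[c,t],[-t,c]])@(np.array(w)[:2]-v[:2])
if __name__=='__main__':
    print(v,np.degrees(v[2])); print(res(v).reshape(-1,2).round(1).tolist())
    for n,h in [('zone',(.045,0)),('dial',(-.13,0)),('key',(-.13,-.1))]: print(n,h2w(v,h).round(4))
    w=loc(sB,np.array((442,237))/k,.142); print('knob',w,w2h(w)-[.045,0])
    L=np.array([loc(sB,np.array(p)/k,.117) for p in [(351,224),(529,224),(440,136),(440,313)]]); w=[L[:2,0].mean(),L[2:,1].mean()]; print('rim',w,w2h(w)-[.045,0],L[1]-L[0],L[2]-L[3])
    w=loc(sB,np.array((238,304))/k,.068); print('key',w,w2h(w))
E
python3 fit3.py
```

```text
[ 0.55795982 -0.06325869 -0.12662913 -0.05457875] -7.2553149606086516
[[-0.6, 2.4], [1.4, 0.8], [0.3, 5.1], [-3.3, -0.9], [-1.4, 3.4], [2.0, 0.0], [-1.6, 1.5], [-3.2, -4.2], [-5.6, 2.6], [1.5, 1.3], [4.7, -1.4], [5.1, -0.6], [0.2, -4.9], [1.4, -0.1], [-3.9, -6.6]]
zone [ 0.6026 -0.0689]
dial [ 0.429  -0.0468]
key [ 0.4164 -0.146 ]
knob [ 0.60459273 -0.06420198] [0.00137866 0.00495358]
rim [np.float64(0.6052361817152638), np.float64(-0.06463932027759209)] [0.00207219 0.00460101] [ 1.44933759e-01 -1.33467428e-04] [-0.00334868  0.14819225]
key [ 0.41108253 -0.15197833] [-0.13449678 -0.10655856]
```

Emit:
step_arm --targets "40 30 30 8; 75 60 70 16; 99 84 110 24; 99 84 150 26; 99 84 195 26; 99 84 229 26; 99 84 229 26" --gripper 0.41

```text
t: 5.5
tcp_pos: [0.6554, 0.0443, 0.0751]
tool_rot: [0.848, 0.53, -0.006, -0.005]
force: [-0.1, 0.2, -0.5]
finger_gap: 0.591
gripper_force: 0.0
```

Emit:
step_arm --targets "-15 0 0 0; -30 0 0 0; -38 0 0 0; -43 0 0 0; -46 0 0 0; -49 0 0 0; -51 0 0 0; -51 0 0 0"

```text
t: 6.3
tcp_pos: [0.6397, -0.0015, 0.0843]
tool_rot: [0.848, 0.529, 0.002, 0.0]
force: [1.6, 5.4, 2.9]
finger_gap: 0.594
gripper_force: 2.6
```

Emit:
step_arm --targets "12 0 0 0; 28 0 0 0; 28 0 -45 0; 28 0 -90 0; 10 -45 -120 -8; -10 -90 -136 -16; -30 -135 -136 -24; -50 -180 -136 -32; -55 -185 -136 -40; -55 -185 -136 -48; -55 -185 -136 -56; -55 -185 -136 -64" --gripper 1

```text
t: 7.5
tcp_pos: [0.4482, 0.0295, 0.2187]
tool_rot: [0.435, 0.9, -0.0, 0.001]
force: [0.5, 0.5, -0.0]
finger_gap: -0.003
gripper_force: 0.0
```

```bash
python3 - <<'E'
from h import *
s=manip.sense(); print(s['tcp_pos'],s['q'],s['t'])
M=R.from_quat(s['tool_rot']).as_matrix(); print(M[:,0],np.degrees(np.arctan2(M[1,0],M[0,0])))
im=manip.snapshot('wrist'); save(im,'w4.png'); im2=manip.snapshot('scene'); 
for n,q,z in [('wrist','dial_axis',.078),('wrist','dial_pointer',.078),('scene','pot',.063),('scene','zone',.063)]:
    r=manip.mark_of(n,q)
    if r: print(n,q,round(r[0]['p'],2),np.round(r[0]['position']),onplane(n,r[0]['position'],z,s).round(4))
a=cv2.resize(im2[130:240,280:480],None,fx=3,fy=3); b=cv2.resize(im,(400,250)); 
c=np.zeros((580,600,3),np.uint8); c[:330]=a; c[330:,:400]=b; save(c,'c4.png')
E
```

```text
[0.44821097 0.02946929 0.2187292 ] [-1.83858763e-01  3.11204454e-01  1.87199136e+00 -3.43688508e-04
  9.57413691e-01 -8.53681944e-01] 7.5
[-0.62100193  0.78380849 -0.00092581] 128.38935724260836
wrist dial_axis 0.59 [254. 242.] [ 0.4302 -0.0483  0.078 ]
wrist dial_pointer 0.74 [282. 227.] [ 0.4417 -0.0203  0.078 ]
scene pot 0.78 [376. 202.] [ 0.6054 -0.0702  0.063 ]
```

View pics/c4.png

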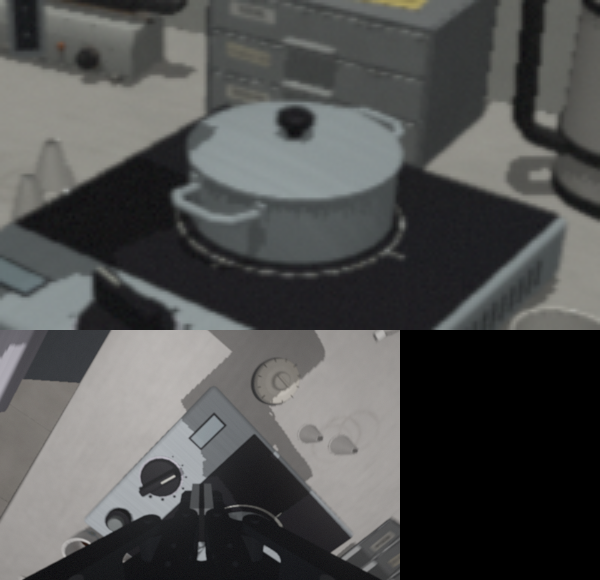

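Emit:
step_arm --targets "-8 -30 10 -8; -13 -59 30 -16; -13 -59 70 -24; -13 -59 110 -29; -13 -59 139 -29; -13 -59 139 -29; -13 -59 139 -29"

```text
t: 8.5
tcp_pos: [0.4094, -0.0176, 0.0793]
tool_rot: [0.2, 0.98, 0.0, -0.001]
force: [0.1, -0.8, 0.7]
finger_gap: -0.005
gripper_force: 0.0
```

```bash
cat > push.py <<'E'
from h import *
import sys
# rows to place pusher: args: r, list of "theta:off"
A=np.array([.430,-.047]); s=manip.sense(); M=R.from_quat(s['tool_rot']).as_matrix(); p=s['tcp_pos']
a0=np.degrees(np.arctan2(M[1,0],M[0,0])); print(p,a0,s['force'])
r=float(sys.argv[1])
for t in sys.argv[2:]:
    th,o=map(float,t.split(':')); T=np.radians(th); e=np.array([np.cos(T),np.sin(T)]); n=np.array([-e[1],e[0]])
    C=A+(r*e+o*n)/1e3; d=M.T@np.r_[C-p[:2],0]*1e3; print(f'{d[0]:.0f} {d[1]:.0f} 0 {a0-(th+90):.0f};',end=' ')
E
python3 push.py 20 67.7:17 61:17 54:17 47:17 44:17 41:17
```

```text
[ 0.4093819  -0.01764699  0.07926577] 156.94975213569307 [ 0.08635672 -0.7791554   0.69352758]
-13 1 0 -1; -16 3 0 6; -18 4 0 13; -21 6 0 20; -23 6 0 23; -24 6 0 26;
```

Emit:
step_arm --targets "-7 1 0 -1; -13 1 0 -1; -15 2 0 3; -16 3 0 6; -17 4 0 9; -18 4 0 13; -20 5 0 16; -21 6 0 20; -22 6 0 22; -22 6 0 22"

```text
t: 9.5
tcp_pos: [0.4337, -0.0212, 0.0806]
tool_rot: [0.383, 0.924, 0.0, 0.002]
force: [-0.4, -0.4, 0.2]
finger_gap: 0.004
gripper_force: 0.0
```

```bash
cat > look.py <<'E'
from h import *
s=manip.sense(); print(s['t'])
v=np.array([.5580,-.0633,-.1266])
for n in ['scene','side']:
    im=manip.snapshot(n); save(im,f"{n}_{s['t']:.1f}.png")
    P={}
    for q in ['dial_pointer','dial_axis']:
        r=manip.mark_of(n,q)
        if r: P[q]=onplane(n,r[0]['position'],.078)[:2]; print(n,q,round(r[0]['p'],2),P[q].round(4),np.round(r[0]['position'],1))
    if len(P)==2:
        d=P['dial_pointer']-P['dial_axis']; print('angle world',np.degrees(np.arctan2(d[1],d[0])))
    if 'dial_pointer' in P:
        d=P['dial_pointer']-[.43,-.047]; print('angle vs A',np.degrees(np.arctan2(d[1],d[0])),np.hypot(*d))
E
python3 look.py; python3 push.py 20 46:17 42:17 38:17 34:17 30:17 26:17 22:17 18:17 14:17
```

```text
9.5
scene dial_pointer 0.74 [ 0.4551 -0.0329] [321.6 223.6]
scene dial_axis 0.83 [ 0.4272 -0.0442] [318.4 232.5]
angle world 21.976489047972553
angle vs A 29.309105470585337 0.028783028059154208
side dial_pointer 0.54 [ 0.4464 -0.0295] [371.2 199.5]
side dial_axis 0.63 [ 0.4322 -0.0323] [377.5 199.7]
angle world 11.348178927773212
angle vs A 46.94383032030526 0.024004096758741607
[ 0.43214733 -0.02084076  0.07957274] 135.01300115342258 [ 0.79491428 -0.2642594   0.09108828]
0 -0 0 -1; -1 1 0 3; -3 2 0 7; -4 3 0 11; -6 4 0 15; -7 4 0 19; -9 5 0 23; -11 6 0 27; -13 6 0 31;
```

Emit:
step_arm --targets "-1 1 0 3; -3 2 0 7; -4 3 0 11; -6 4 0 15; -7 4 0 19; -9 5 0 23; -11 6 0 27; -12 6 0 29; -12 6 0 29"

```text
t: 10.7
tcp_pos: [0.4447, -0.025, 0.0793]
tool_rot: [0.602, 0.799, 0.0, -0.0]
force: [-0.4, -1.0, -0.6]
finger_gap: -0.0
gripper_force: 0.0
```

```bash
python3 look.py; python3 push.py 20 16:17 12:17 8:17 4:17 0:17 -4:17 -8:17 -12:17 -14:17
```

```text
10.7
scene dial_pointer 0.91 [ 0.4581 -0.039 ] [325.2 223.8]
scene dial_axis 0.69 [ 0.4355 -0.0383] [318.2 229.4]
angle world -1.7063938234330034
angle vs A 15.990679552414228 0.02919456647304145
side dial_axis 0.9 [ 0.4306 -0.0209] [377.6 201.8]
[ 0.44463249 -0.02503387  0.07930382] 106.01756715413394 [ 0.22875844 -0.67877875 -0.23829423]
-0 -0 0 0; -2 1 0 4; -3 2 0 8; -5 3 0 12; -6 4 0 16; -8 4 0 20; -10 5 0 24; -11 6 0 28; -12 6 0 30;
```

Emit:
step_arm --targets "-2 1 0 4; -3 2 0 8; -5 3 0 12; -6 4 0 16; -8 4 0 20; -10 5 0 24; -11 6 0 28; -12 6 0 30; -12 6 0 30"

```text
t: 11.9
tcp_pos: [0.4538, -0.035, 0.0793]
tool_rot: [0.788, 0.616, 0.0, 0.0]
force: [0.3, -0.5, 0.8]
finger_gap: 0.001
gripper_force: 0.0
```

```bash
python3 look.py; python3 push.py 20 -14:17 -14:30 -14:45; python3 - <<'E'
from h import *
import glob
f=sorted(glob.glob('pics/scene_*'),key=lambda x:float(x[11:-4]))[-1]; a=cv2.imread(f)[190:280,260:420]; cv2.imwrite('pics/c5.png',cv2.resize(a,None,fx=4,fy=4))
E
```

```text
11.9
scene dial_pointer 0.86 [ 0.4669 -0.0544] [334.8 224. ]
scene dial_axis 0.91 [ 0.4301 -0.0384] [316.6 230.8]
angle world -23.601074005595816
angle vs A -11.380921711657649 0.037657102501922154
side dial_axis 0.87 [ 0.4275 -0.0279] [379.3 200.7]
[ 0.45366845 -0.0348806   0.07930823] 76.02074468777225 [-0.47537274 -1.11080752 -0.03615208]
-0 -0 0 0; 13 -0 0 0; 28 -0 0 0;
```

View pics/c5.png

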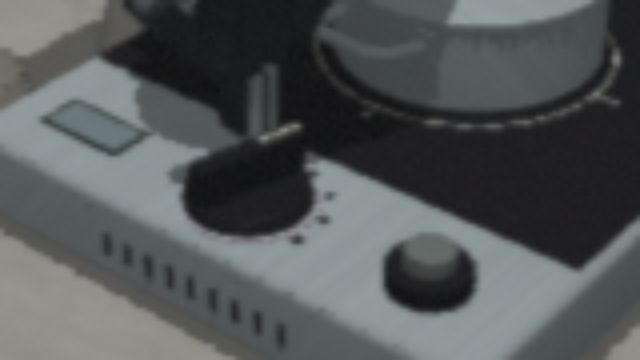

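```bash
python3 - <<'E'
from h import *
f,cx,cy,T=cam('scene')
for th in (7.7,-22.3,-52.3):
    t=np.radians(th); c=np.linalg.inv(T)@[.43+.03*np.cos(t),-.047+.03*np.sin(t),.09,1]; u=c[:2]/c[2]*f+[cx,cy]; print(th,(u-[260,190])*4)
E
python3 push.py 20 -18:17 -22:17 -26:17 -30:17 -34:17 -38:17 -40:17 -42:17
```

```text
7.7 [269.88030116 114.09865208]
-22.3 [296.1219985  125.56770475]
-52.3 [308.57903049 142.98303354]
[ 0.45366845 -0.0348806   0.07930823] 76.02074468777225 [-0.47537274 -1.11080752 -0.03615208]
-2 1 0 4; -3 2 0 8; -5 3 0 12; -7 4 0 16; -8 5 0 20; -10 5 0 24; -11 5 0 26; -12 6 0 28;
```

Emit:
step_arm --targets "-2 1 0 4; -3 2 0 8; -5 3 0 12; -7 4 0 16; -8 5 0 20; -10 5 0 24; -11 5 0 26; -12 6 0 28; -12 6 0 29; -12 6 0 29"

```text
t: 13.2
tcp_pos: [0.4566, -0.0479, 0.0793]
tool_rot: [0.917, 0.399, -0.0, -0.0]
force: [0.0, 0.7, -0.6]
finger_gap: 0.004
gripper_force: 0.0
```

Emit:
step_arm --targets "8 0 0 0; 18 0 0 0; 18 0 -40 0; 18 0 -85 0; 18 0 -85 0"

```text
t: 13.7
tcp_pos: [0.4732, -0.0351, 0.1688]
tool_rot: [0.917, 0.399, 0.004, 0.004]
force: [0.7, -0.1, -0.1]
finger_gap: -0.001
gripper_force: 0.0
```

```bash
python3 look.py; python3 push.py 0 -42:0; python3 - <<'E'
from h import *
import glob
f=sorted(glob.glob('pics/scene_*'),key=lambda x:float(x[11:-4]))[-1]; a=cv2.imread(f)[150:280,260:460]; cv2.imwrite('pics/c6.png',cv2.resize(a,None,fx=4,fy=4))
E
```

```text
13.7
scene dial_pointer 0.56 [ 0.4476 -0.0688] [336.  231.2]
scene dial_axis 0.58 [ 0.4331 -0.0394] [318.  230.2]
angle world -63.68354741820728
angle vs A -51.054643207177115 0.028049981517209603
side dial_pointer 0.89 [ 0.4505 -0.077 ] [372.1 191.3]
side dial_axis 0.76 [ 0.4312 -0.0395] [378.3 198.5]
angle world -62.75033261377566
angle vs A -55.660685293852644 0.03635160908503759
[ 0.46802883 -0.03431714  0.16312674] 47.015318107149554 [-0.37461538  0.30739008 -0.27128346]
-35 -19 0 -1;
```

View pics/c6.png

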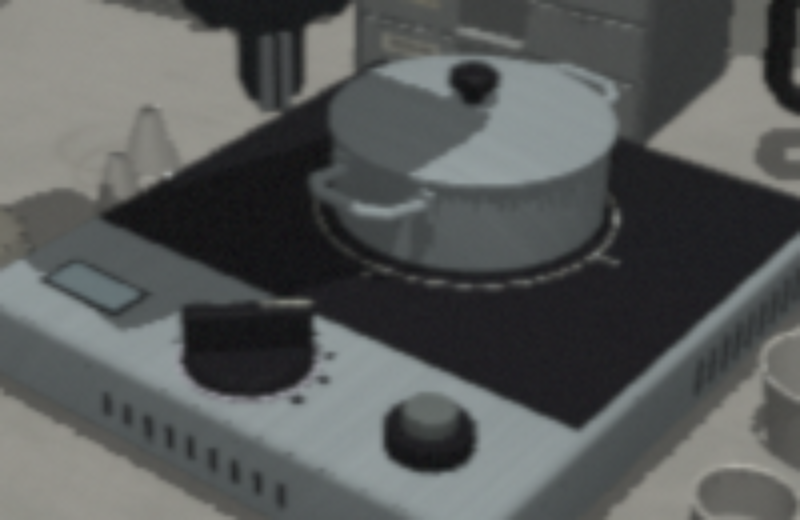

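Emit:
step_arm --targets "-40 13 0 0; -80 27 0 0; -116 39 0 0; -116 39 30 0; -116 39 60 0; -116 39 68 0; -116 39 68 0"

```text
t: 14.7
tcp_pos: [0.4171, -0.1455, 0.0947]
tool_rot: [0.917, 0.399, -0.001, -0.002]
force: [0.1, 0.1, -0.1]
finger_gap: -0.001
gripper_force: 0.0
```

Emit:
step_arm --targets "0 0 3 0; 0 0 6 0; 0 0 9 0; 0 0 12 0; 0 0 12 0"

```text
t: 15.2
tcp_pos: [0.4183, -0.1461, 0.0843]
tool_rot: [0.917, 0.399, -0.0, 0.0]
force: [0.8, 0.3, 0.6]
finger_gap: 0.003
gripper_force: 0.0
```

Emit:
step_arm --targets "0 0 2 0; 0 0 4 0; 0 0 5 0; 0 0 5 0"

```text
t: 15.6
tcp_pos: [0.4185, -0.1463, 0.0794]
tool_rot: [0.917, 0.399, 0.0, 0.0]
force: [0.1, 0.7, 2.6]
finger_gap: 0.002
gripper_force: 1.3
```

Emit:
step_arm --targets "0 0 1 0; 0 0 2 0; 0 0 3 0; 0 0 3 0"

```text
t: 16.0
tcp_pos: [0.4185, -0.1463, 0.0764]
tool_rot: [0.917, 0.399, 0.0, 0.0]
force: [1.1, 0.7, 4.7]
finger_gap: -0.002
gripper_force: 2.3
```

Contact with the spring; continue to the stop (force climbing sharply).

Emit:
step_arm --targets "0 0 1 0; 0 0 2 0; 0 0 3 0; 0 0 4 0; 0 0 4 0"

```text
t: 16.5
tcp_pos: [0.4186, -0.1464, 0.0754]
tool_rot: [0.917, 0.399, 0.001, 0.001]
force: [-4.0, 2.4, 38.5]
finger_gap: 0.002
gripper_force: 19.2
```

Emit:
step_arm --targets "0 0 -5 0; 0 0 -20 0; 0 0 -60 0; 0 0 -100 0; 0 0 -100 0"

```text
t: 17.0
tcp_pos: [0.4208, -0.1478, 0.176]
tool_rot: [0.917, 0.399, 0.003, 0.004]
force: [0.4, -0.1, 0.1]
finger_gap: 0.0
gripper_force: 0.0
```

```bash
python3 look.py; python3 - <<'E'
from h import *
for n in ('scene','side'):
    for q in ('pot','zone'):
        r=manip.mark_of(n,q)
        if r: print(n,q,onplane(n,r[0]['position'],.063).round(4))
manip.sign_off()
E
```

```text
17.0
scene dial_axis 0.93 [ 0.4303 -0.0417] [318.2 231.3]
side dial_pointer 0.8 [ 0.4486 -0.0813] [373.1 190.7]
side dial_axis 0.73 [ 0.4267 -0.0333] [379.9 199.8]
angle world -65.46572367263171
angle vs A -61.43525655374668 0.03899919259259059
scene pot [ 0.6003 -0.0691  0.063 ]
side pot [ 0.6094 -0.0847  0.063 ]
the job is handed in; nothing more can be done
```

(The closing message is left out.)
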